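Sort the wax cutters into their trays

TASK

Clear up the five steel wax cutters: put both round ones, both square ones and the flower, whatever their size, each into the wooden tray whose ledge shows that outline. Stand every cutter flat on the tray floor inside the walls, side by side, not stacked or one inside another, and leave the candle and the cup where they are.

Things in the scene. Friction and masses are not known exactly. Their poses are not given: they have to be found in the camera images.
- round_large_mid (a point): Loose: a round cutter (open steel ring), outside diameter 56 mm; 35 mm tall, plain steel wall 2 mm thick, open at top and bottom, standing upright. Point at its centre, half-way up (17.5 mm over what it stands on); z is up. Mass about 30 to 60 g.
- round_small_mid (a point): Loose: a round cutter (open steel ring), outside diameter 40 mm; 35 mm tall, plain steel wall 2 mm thick, open at top and bottom, standing upright. Point at its centre, half-way up (17.5 mm over what it stands on); z is up. Mass about 30 to 60 g.
- square_large_mid (a point): Loose: a square cutter, 50 x 50 mm outside, sides along its x and y axes; 35 mm tall, plain steel wall 2 mm thick, open at top and bottom, standing upright. Point at its centre, half-way up (17.5 mm over what it stands on); z is up. Mass about 30 to 60 g.
- square_small_mid (a point): Loose: a square cutter, 36 x 36 mm outside, sides along its x and y axes; 35 mm tall, plain steel wall 2 mm thick, open at top and bottom, standing upright. Point at its centre, half-way up (17.5 mm over what it stands on); z is up. Mass about 30 to 60 g.
- flower_mid (a point): Loose: a four-petal flower cutter, 54 mm across opposite petals, petal crowns on its +-x and +-y axes (pinch it across two opposite petals); 35 mm tall, plain steel wall 2 mm thick, open at top and bottom, standing upright. Point at its centre, half-way up (17.5 mm over what it stands on); z is up. Mass about 30 to 60 g.
- tray_round: Fixed shallow wooden tray for round cutters; inside 110 mm (x) by 150 mm (y), floor 3 mm thick, walls 5 mm thick with tops 12 mm above the table. Origin under the centre of the tray, at table height; z up. On its +x side (away from the robot) is a white ledge 50 x 90 mm, 12 mm high, bearing a dark circle outline about 36 mm across, 3 mm high. The three trays differ only in that outline.
- tray_square: Fixed shallow wooden tray for square cutters; inside 110 mm (x) by 150 mm (y), floor 3 mm thick, walls 5 mm thick with tops 12 mm above the table. Origin under the centre of the tray, at table height; z up. On its +x side (away from the robot) is a white ledge 50 x 90 mm, 12 mm high, bearing a dark square outline about 36 mm across, 3 mm high. The three trays differ only in that outline.
- tray_flower: Fixed shallow wooden tray for flower cutters; inside 110 mm (x) by 150 mm (y), floor 3 mm thick, walls 5 mm thick with tops 12 mm above the table. Origin under the centre of the tray, at table height; z up. On its +x side (away from the robot) is a white ledge 50 x 90 mm, 12 mm high, bearing a dark four-petal flower outline about 36 mm across, 3 mm high. The three trays differ only in that outline.
- candle: Bystander: loose pale wax candle, 48 mm diameter, 50 mm tall with a short wick, standing; origin at the centre of its underside.
- cup: Bystander: loose copper-coloured cup, 52 mm rim diameter, 50 mm tall, standing; origin at the centre of its underside.
There are look-alikes about, which are no part of the job. What is shaped like the part that bears square_large_mid but blue is not meant.

How it is judged:
At the end, for the whole second after the job is handed in: Each cutter stands upright (within 0.1 rad) on the floor of the tray of its own shape (height within 4 mm, fully inside the walls: centre within 40 mm in x and 60 mm in y of the tray's centre), at rest; the large and small cutter of a shape have their centres over 35 mm apart (not nested) (x of round_large_mid in the frame of tray_round between -0.04 and 0.04 m and y of round_large_mid in the frame of tray_round between -0.06 and 0.06 m and z of round_large_mid in the frame of tray_round between 0.0165 and 0.0245 m and angle between each of round_large_mid, round_small_mid, square_large_mid, square_small_mid, flower_mid's own z axis and vertical below 0.1 rad and linear speed of each of round_large, round_small, square_large, square_small, flower below 0.02 m/s and x of round_small_mid in the frame of tray_round between -0.04 and 0.04 m and y of round_small_mid in the frame of tray_round between -0.06 and 0.06 m and z of round_small_mid in the frame of tray_round between 0.0165 and 0.0245 m and x of square_large_mid in the frame of tray_square between -0.04 and 0.04 m and y of square_large_mid in the frame of tray_square between -0.06 and 0.06 m and z of square_large_mid in the frame of tray_square between 0.0165 and 0.0245 m and x of square_small_mid in the frame of tray_square between -0.04 and 0.04 m and y of square_small_mid in the frame of tray_square between -0.06 and 0.06 m and z of square_small_mid in the frame of tray_square between 0.0165 and 0.0245 m and x of flower_mid in the frame of tray_flower between -0.04 and 0.04 m and y of flower_mid in the frame of tray_flower between -0.06 and 0.06 m and z of flower_mid in the frame of tray_flower between 0.0165 and 0.0245 m and horizontal distance between round_large_mid and round_small_mid above 0.035 m and horizontal distance between square_large_mid and square_small_mid above 0.035 m); the robot touches nothing.
It fails at once if the candle is moved by more than 30 mm or tipped (distance of candle from where it was at the start of the episode above 0.03 m or angle between candle's own z axis and vertical above 0.5 rad).
It fails at once if the cup is moved by more than 30 mm or tipped (distance of cup from where it was at the start of the episode above 0.03 m or angle between cup's own z axis and vertical above 0.5 rad).
It also fails if it takes over 115 s, if anything falls off the work surface, if the arm or the gripper's body presses on something with over 40 N, if the wrist force passes 120 N, or if a joint passes its speed limit or range.

ROBOT

A 6-joint arm with a two-finger parallel gripper is mounted at the origin on the work surface. World frame = base frame: x ahead of the robot, y to its left, z up, the work surface at z = 0. Lengths are in m, angles in rad, forces in N, time in s.
With the tool pointing down it reaches from about 0.35 to 0.775 m from the base axis. Payload 5.5 kg.
Tool frame: the origin (TCP) lies midway between the tips of the shut fingers; the grasp point (between the pads) lies 19 mm behind it; z points along the fingers, y is the line along which they close (so a half turn about z gives the same grasp; the last joint's range is limited). The gripper opens to 85 mm and grips with 20 to 120 N. Pads are 22 mm wide; open, the fingers measure 114 mm over their backs; the gripper's body (76 mm by 85 mm) begins 54 mm behind the grasp point. The pads swing forward as they close: fully open they stand 13 mm farther back than shut.
Start: joints at [1.189, 0.313, 0.046, 1.304, 0, 1.431], TCP at [0.138, 0.558, 0.231] pointing down, gripper open.
Joint ranges: [-2.76, 2.76], [-0.86, 1.69], [-1.03, 1.26], [-2.2, 2.34], [-1.47, 1.5], [-3.14, 3.14]. Speed limits (rad/s): [2.57, 2.57, 3.14, 3.14, 3.14, 3.14].

INTERFACE

Orientations are given as a unit quaternion [w, x, y, z].
In Python, from workcell import env gives the robot as it stands.
- The arm moves only by the tool move_arm, never from a script. Its argument "targets" is a list of rows, each a list of 3 entries, a list of its own where there are three numbers: the shift along the tool's x, y, z in mm, then the turn, a rotation vector about the tool's x, y, z in units of 10 degrees (1.0 is 10 degrees), then the closure, from -1 (fully open) to 1 (shut). In form: [[[dx, dy, dz], [ax, ay, az], gripper], ...]. A call has 1 to 5 rows; each row is the pose to reach, as a shift and turn from the pose commanded when the call began, along the tool's axes at that moment; what a row does not reach only later rows make up. A row lasts 1/8 s, in which the tool goes at most 62.5 mm and 10.7 degrees, less where a joint would pass 70% of its speed; a pose out of reach is approached as far as the arm can. A call with a gripper value outside its range is refused whole. The fingers move at their own pace and stop on an object; "squeeze" is the grip in N (left out, the last holds). Time passes only in rows, so rows that repeat a pose let the fingers close. It gives the time, the measured TCP pose, the force, the opening and the grip force at its end, in the units of the state.
- env.get_state(): the state, without advancing time (a new reading comes with each control period).
- env.read_camera(name): name is "side" or "top"; returns a dict with "pixels" (480x640x3 uint8, red, green, blue), "fovy" (degrees; the focal length in pixels is half the picture's height over the tangent of half this angle, whatever the lens; pixels are square), "cx", "cy" (the principal point, pixels), "extrinsics" (4x4, takes a point from world to camera coordinates). Camera axes: x right, y up, looking along -z (the intrinsics and any distortion apply to the point x, -y, -z); pixel columns grow to the right and rows downward; lengths in m; the calibration is good to about 2 mm. A picture is of the moment at which its call begins. There is no depth.
- env.hand_in(): hands the job in; it is judged then, once.
Trained networks look in a picture, given as the dict that the camera call returned (one of the last four; its "shot" number tells which), for a name from the list of things; names that differ only in an ending like _2 or _b are one class to them, and where a whole thing is asked for, a point or a joint stands for the part that bears it (a point fixed in the world has none). Each returns a list of dicts, best first, with "confidence" (0 to 1); they miss things now and then, are a little off and sometimes report something else, mostly with a low value. They report only what shows in the picture. A call takes as long as a camera call. They do not tell look-alikes from the thing itself.
- env.spot_in(thing, picture): "centre" ([x, y, z] in m, in world coordinates, good to about 4 mm: the middle of the surface that is visible of it).
- env.regions_of(thing, picture): "mask" (480x640 bool, what is visible of it).
- env.landmark_of(thing, picture): "centre" ([x, y, z] in m, in world coordinates, good to about 4 mm: a listed point, or the origin of a listed thing).
The state is a dict: "clock": time; "joint_pos": joint angles; "qvel": joint speeds; "tau": joint torques, N m; "tcp_pos": TCP position; "orientation": TCP orientation; "wrist_force": force on the tool from outside, world axes, zero at the start; "ft_torque": the same for the moment, N m; "finger_gap": finger opening in m; "grip_force": force on a finger pad.
Only numpy, scipy, OpenCV 4.12 (cv2) and the standard library are available. Lean on these libraries where they do the work, as an engineer would, in place of code of your own. Each camera call takes 0.05 s, during which the arm holds its last target. There are 200 camera calls.

## Working session

There is one attempt and no reset: what is moved stays moved. The work goes in short steps, Python scripts to look and compute and a tool call to move; the robot and the scene stay as the last step left them, time stands still between calls to the robot, and variables do not carry over. Pictures are saved under pics/ and viewed, at most 14 in all, crops included, and the job is handed in when it is done.

Besides the shell and the picture viewer there is one more tool, called after ">>>" by a JSON object that holds its "name" and its "arguments". move_arm: Moves the arm, as the interface text tells. Its arguments: {"type":"object","properties":{"targets":{"type":"array","items":{"type":"array"}},"squeeze":{"type":"number"}},"required":["targets"]}

```bash
mkdir -p pics; ls
cat > h.py <<'E'
import numpy as np, cv2
from workcell import env
names=["round_large_mid","round_small_mid","square_large_mid","square_small_mid","flower_mid","tray_round","tray_square","tray_flower","candle","cup"]
def proj(P,pic):
    f=240/np.tan(np.radians(pic["fovy"])/2); E=np.array(pic["extrinsics"]); c=E[:3,:3]@np.array(P)+E[:3,3]
    return np.array([pic["cx"]+f*c[0]/-c[2], pic["cy"]-f*c[1]/-c[2]])
def save(pic,n): cv2.imwrite("pics/"+n,pic["pixels"][:,:,::-1])
def back(px,z,pic):
    f=240/np.tan(np.radians(pic["fovy"])/2); E=np.array(pic["extrinsics"]);R=E[:3,:3]
    d=R.T@np.array([(px[0]-pic["cx"])/f,-(px[1]-pic["cy"])/f,-1]);o=-R.T@E[:3,3]
    return o+d*(z-o[2])/d[2]
E
python3 - <<'E'
from h import *
for c in ["top","side"]:
    p=env.read_camera(c); save(p,c+"0.png"); print(c,[k for k in p],p["fovy"],p["cx"],p["cy"],np.round(p["extrinsics"],3).tolist())
    for n in names:
        for r in env.landmark_of(n,p)[:3]: print(n,np.round(r["centre"],3),round(r["confidence"],2),np.round(proj(r["centre"],p)))
print(env.get_state())
E
```

```text
pics
top ['pixels', 'fovy', 'cx', 'cy', 'extrinsics', 'shot'] 45.50376892238327 322.62301157498894 236.3033827410654 [[0.023, -1.0, -0.008, -0.016], [0.993, 0.022, 0.119, -0.537], [-0.119, -0.01, 0.993, -1.036], [0.0, 0.0, 0.0, 1.0]]
round_large_mid [0.43  0.001 0.017] 0.52 [319. 294.]
round_large_mid [ 0.493 -0.219  0.02 ] 0.25 [437. 263.]
round_small_mid [0.46  0.111 0.02 ] 0.62 [260. 277.]
square_large_mid [ 0.493 -0.217  0.018] 0.82 [436. 263.]
square_large_mid [ 0.401 -0.29   0.016] 0.82 [475. 313.]
square_large_mid [0.458 0.111 0.018] 0.59 [261. 278.]
square_small_mid [0.451 0.336 0.017] 0.78 [141. 279.]
flower_mid [ 0.481 -0.334  0.017] 0.76 [498. 271.]
tray_round [ 0.642 -0.21   0.   ] 0.66 [430. 187.]
tray_round [0.442 0.215 0.001] 0.58 [207. 285.]
tray_round [ 0.492 -0.216  0.019] 0.42 [435. 264.]
tray_square [ 0.647  0.013 -0.   ] 0.85 [315. 182.]
tray_flower [ 0.642  0.206 -0.002] 0.84 [216. 183.]
tray_flower [0.432 0.003 0.017] 0.62 [318. 293.]
candle [ 0.497 -0.114  0.004] 0.59 [380. 260.]
cup [0.441 0.214 0.002] 0.64 [207. 286.]
side ['pixels', 'fovy', 'cx', 'cy', 'ext
[... 854 characters left out ...]
1, 'joint_pos': array([1.18937939e+00, 3.13230483e-01, 4.60986943e-02, 1.30357845e+00,
       9.81770325e-06, 1.43122314e+00]), 'qvel': array([ 7.30598935e-05,  1.01617454e-03, -7.38731519e-04, -6.07476528e-04,
        5.77140995e-04,  6.38045067e-04]), 'tau': array([-1.73950662e-03, -4.80481410e+01,  2.98816341e+01,  4.07043390e-04,
       -1.50668857e-04,  1.80473023e-05]), 'tcp_pos': array([0.13771878, 0.55831522, 0.23130529]), 'orientation': array([6.34327978e-06, 1.20627400e-01, 9.92697854e-01, 4.28566964e-05]), 'wrist_force': array([-0.36473284, -0.89245042, -0.19255248]), 'ft_torque': array([-0.03082117, -0.03587896, -0.01551488]), 'grip_force': 0.0, 'finger_gap': 0.08540743461372925}
```

View pics/top0.png

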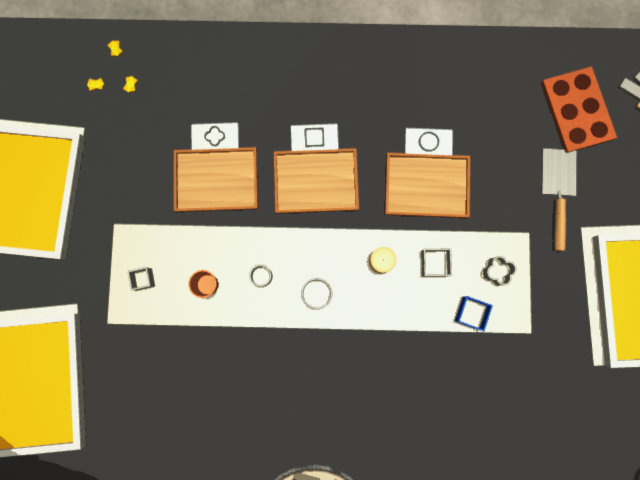

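View pics/side0.png

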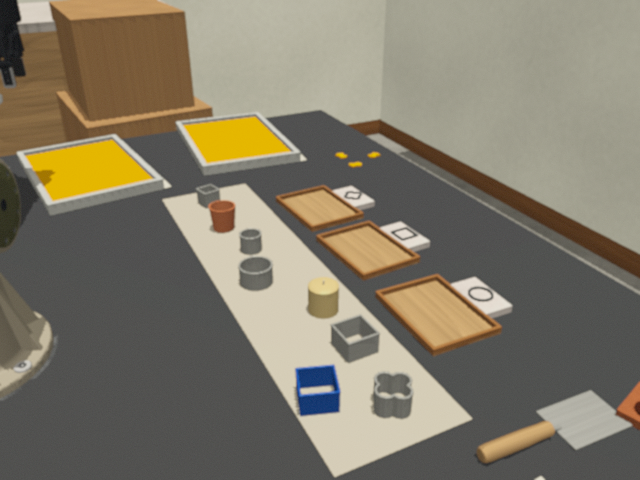

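Top view: the flower outline is on the left tray (215,135), square in the middle (314,137), round on the right (429,141). The cutters lie on the white mat: small square (141,279), small round (261,277), large round (316,293), large steel square (436,263), flower (498,271). The blue decoy is at (473,313), the candle at (383,260) and the cup at (204,284). The side view agrees. Next I get the yaw by silhouette fit.

```bash
cat > fit.py <<'E'
from h import *
from scipy.optimize import minimize
def outline(kind,s):
    if kind=="sq": return np.array([[1,1],[-1,1],[-1,-1],[1,-1]])*s/2
    t=np.linspace(0,2*np.pi,48,endpoint=False)
    if kind=="ro": r=np.full_like(t,s/2)
    else: r=s/2*(0.88+0.12*np.cos(4*t))
    return np.c_[r*np.cos(t),r*np.sin(t)]
S=4
def sil(p,kind,s,pic,z0=0.,shape=(480,640)):
    m=np.zeros((480*S//1,640*S),np.uint8); o=outline(kind,s); c,si=np.cos(p[2]),np.sin(p[2])
    xy=o@np.array([[c,si],[-si,c]])+p[:2]
    for z in np.linspace(z0,z0+.035,8):
        q=np.array([proj([*a,z],pic) for a in xy]); cv2.fillPoly(m,[np.int32(np.round(q*S))],1)
    return cv2.resize(m*255,(640,480),interpolation=cv2.INTER_AREA)/255.
def fill(mask):
    m=np.zeros((480,640),np.uint8); cs,_=cv2.findContours(mask.astype(np.uint8),cv2.RETR_EXTERNAL,cv2.CHAIN_APPROX_NONE)
    cv2.fillPoly(m,[max(cs,key=cv2.contourArea)],1); return m.astype(float)
def fit(name,kind,s,guess,pics,z0=0.):
    ms=[]
    for p in pics:
        u=proj([*guess,z0+.0175],p); best=None
        for r in env.regions_of(name,p):
            if r["mask"].sum()<30: continue
            ys,xs=np.nonzero(r["mask"]); d=np.hypot(xs.mean()-u[0],ys.mean()-u[1])
            if d<12 and (best is None or d<best[0]): best=(d,r["mask"])
        if best: ms.append((p,fill(best[1])))
    f=lambda q:sum(np.abs(sil(q*[.01,.01,.3],kind,s,p,z0)-m).sum()/m.sum() for p,m in ms)
    out=[]
    for y in ([0] if kind=="ro" else np.radians([-30,0,30])):
        r=minimize(f,np.array([guess[0]/.01,guess[1]/.01,y/.3]),method="Nelder-Mead",options=dict(maxfev=90,initial_simplex=np.array([guess[0]/.01,guess[1]/.01,y/.3])+np.array([[0,0,0],[.4,0,0],[0,.4,0],[0,0,.5]])))
        out.append((r.fun,r.x*[.01,.01,.3]))
    v,b=min(out,key=lambda a:a[0]); print(name,len(ms),"err",round(v,3),np.round(b[:2],4),"yaw",round(np.degrees(b[2]),1)); return b
E
python3 - <<'E'
from fit import *
P=[env.read_camera(c) for c in("top","side")]
for a in [("round_large_mid","ro",.056,(.431,.001)),("round_small_mid","ro",.04,(.459,.11)),("square_large_mid","sq",.05,(.495,-.218)),("square_large_mid","sq",.05,(.4,-.29)),("square_small_mid","sq",.036,(.45,.334)),("flower_mid","fl",.054,(.481,-.335))]: fit(*a,P)
t=P[0]["pixels"]; c=[cv2.resize(t[v-24:v+24,u-24:u+24],(260,260),interpolation=cv2.INTER_CUBIC) for u,v in((141,279),(436,263),(498,271))]
cv2.imwrite("pics/c1.png",np.hstack(c)[:,:,::-1])
for n,y in(("tray_round",-.21),("tray_square",.012),("tray_flower",.205)):
    for p in P:
        r=env.regions_of(n,p)
        for q in r[:2]:
            ys,xs=np.nonzero(q["mask"]); print(n,round(q["confidence"],2),xs.mean().round(),ys.mean().round(),len(xs))
E
```

```text
round_large_mid 2 err 2.861 [0.4319 0.006 ] yaw 2.3
round_small_mid 2 err 0.17 [0.4616 0.1101] yaw 3.5
square_large_mid 2 err 3.749 [ 0.4921 -0.2213] yaw 6.6
square_large_mid 2 err 1.513 [ 0.4014 -0.2873] yaw -17.6
square_small_mid 2 err 0.388 [0.4501 0.3351] yaw 12.1
flower_mid 2 err 0.169 [ 0.4808 -0.3371] yaw 20.4
tray_round 0.86 427.0 177.0 6522
tray_round 0.39 499.0 271.0 385
tray_round 0.64 445.0 311.0 6672
tray_square 0.77 315.0 173.0 6547
tray_square 0.86 374.0 247.0 4073
tray_flower 0.9 215.0 172.0 6190
tray_flower 0.68 445.0 311.0 6953
tray_flower 0.55 325.0 206.0 2931
```

View pics/c1.png

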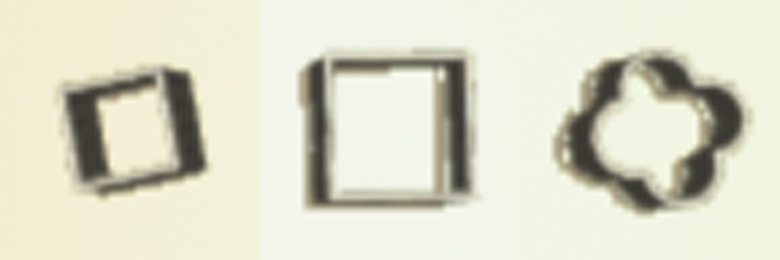

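Left to right: the small square is turned about +12°, the large square is about 0°, and the flower's yaw is unclear. I'll refit using hulls and overlay the flower model.

Run:
```python
import fit
from fit import *
def hullfill(mask):
    m=np.zeros((480,640),np.uint8); cv2.fillPoly(m,[cv2.convexHull(cv2.findNonZero(mask.astype(np.uint8)))],1); return m.astype(float)
P=[env.read_camera(c) for c in("top","side")]
fl=fit.fill; fit.fill=hullfill
for a in [("round_large_mid","ro",.056,(.431,.001)),("square_large_mid","sq",.05,(.495,-.218)),("square_large_mid","sq",.05,(.4,-.29)),("square_small_mid","sq",.036,(.45,.334))]: fit.fit(*a,P)
# flower
fit.fill=fl
def fo(kind,s):
    m=np.zeros((600,600),np.uint8)
    for a in range(4): cv2.circle(m,(int(300+150*np.cos(a*np.pi/2)),int(300+150*np.sin(a*np.pi/2))),120,1,-1)
    c=max(cv2.findContours(m,cv2.RETR_EXTERNAL,cv2.CHAIN_APPROX_NONE)[0],key=len)[::6,0]
    return (c-300)/1e4
fit.outline=fo
b=fit.fit("flower_mid","fl",.054,(.481,-.335),P)
ims=[]
for p in P:
    im=p["pixels"]; u=np.int32(proj([*b[:2],.017],p)); x0,y0=u-26; k=10
    im=cv2.resize(im[y0:y0+52,x0:x0+52],None,fx=7,fy=7,interpolation=cv2.INTER_CUBIC).copy()
    c,s=np.cos(b[2]),np.sin(b[2]); xy=fo(0,0)@np.array([[c,s],[-s,c]])+b[:2]
    for z,col in((0,(255,0,0)),(.035,(0,200,0))):
        cv2.polylines(im,[np.int32([(proj([*a,z],p)-[x0-.5,y0-.5])*7 for a in xy])],True,col,1)
    ims.append(im)
cv2.imwrite("pics/c2.png",np.hstack(ims)[:,:,::-1])
```

```text
Traceback (most recent call last):
AttributeError: 'function' object has no attribute 'fill'
```

```bash
cat > run2.py <<'E'
from h import *
import fit as F
from fit import sil
import sys
def hullfill(mask):
    m=np.zeros((480,640),np.uint8); cv2.fillPoly(m,[cv2.convexHull(cv2.findNonZero(mask.astype(np.uint8)))],1); return m.astype(float)
P=[env.read_camera(c) for c in("top","side")]
fl=F.fill; F.fill=hullfill
for a in [("round_large_mid","ro",.056,(.431,.001)),("square_large_mid","sq",.05,(.495,-.218)),("square_large_mid","sq",.05,(.4,-.29)),("square_small_mid","sq",.036,(.45,.334))]: F.fit(*a,P)
F.fill=fl
def fo(kind,s):
    m=np.zeros((600,600),np.uint8)
    for a in range(4): cv2.circle(m,(int(300+150*np.cos(a*np.pi/2)),int(300+150*np.sin(a*np.pi/2))),120,1,-1)
    c=max(cv2.findContours(m,cv2.RETR_EXTERNAL,cv2.CHAIN_APPROX_NONE)[0],key=len)[::6,0]
    return (c-300)/1e4
F.outline=fo
b=F.fit("flower_mid","fl",.054,(.481,-.335),P)
ims=[]
for p in P:
    im=p["pixels"]; u=np.int32(proj([*b[:2],.017],p)); x0,y0=u-26
    im=cv2.resize(im[y0:y0+52,x0:x0+52],None,fx=7,fy=7,interpolation=cv2.INTER_CUBIC).copy()
    c,s=np.cos(b[2]),np.sin(b[2]); xy=fo(0,0)@np.array([[c,s],[-s,c]])+b[:2]
    for z,col in((0,(255,0,0)),(.035,(0,200,0))):
        cv2.polylines(im,[np.int32([(proj([*a,z],p)-[x0-.5,y0-.5])*7 for a in xy])],True,col,1)
    ims.append(im)
cv2.imwrite("pics/c2.png",np.hstack(ims)[:,:,::-1])
E
python3 run2.py
```

```text
round_large_mid 1 err 0.061 [ 4.295e-01 -4.000e-04] yaw 1.9
square_large_mid 2 err 0.13 [ 0.4933 -0.2185] yaw 1.8
square_large_mid 2 err 0.156 [ 0.4012 -0.2882] yaw -18.6
square_small_mid 2 err 0.239 [0.4509 0.3345] yaw 17.5
flower_mid 2 err 0.164 [ 0.4805 -0.3378] yaw 17.1
```

View pics/c2.png

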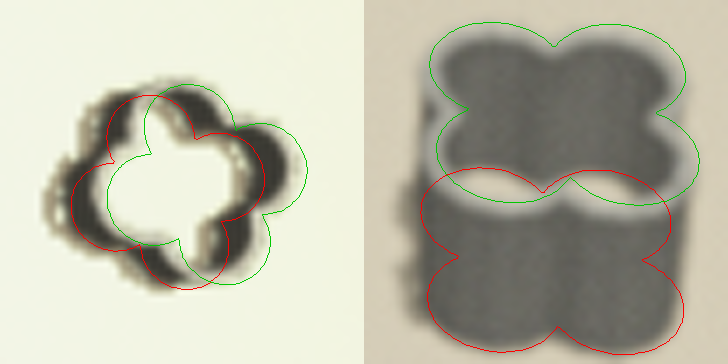

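The overlay fits the flower at about 17° yaw. In the top crop the model sits 2–3 mm too far right, so I take y ≈ -0.336. I'll start with the small square.

```bash
cat > rel.py <<'E'
from h import *
import sys
from scipy.spatial.transform import Rotation as R
x,y,z,a=map(float,sys.argv[1:5]); s=env.get_state(); q=s["orientation"]; r=R.from_quat([q[1],q[2],q[3],q[0]]).as_matrix()
ya=np.degrees(np.arctan2(r[1,1],r[0,1])); print("mm",np.round(r.T@(np.array([x,y,z])-s["tcp_pos"])*1000,1),"turnz",round((ya-a)/10,2),"j6",s["joint_pos"][5].round(2),"t",s["clock"])
E
python3 rel.py .451 .3345 .11 14
```

```text
mm [-357.8 -142.3  121.3] turnz 6.21 j6 1.43 t 2.8
```

>>> {"name": "move_arm", "arguments": {"targets": [[[-60, -24, 10], [0, 0, 1.0], -1], [[-120, -48, 20], [0, 0, 2.0], -1], [[-180, -72, 30], [0, 0, 3.0], -1], [[-240, -96, 40], [0, 0, 4.0], -1], [[-300, -120, 60], [0, 0, 5.0], -1]], "squeeze": 30}}

```text
clock: 3.42
tcp_pos: [0.3893, 0.3783, 0.1763]
orientation: [0.0, 0.531, 0.847, 0.001]
wrist_force: [-0.7, 0.6, 0.5]
finger_gap: 0.0856
grip_force: 0.0
```

```bash
python3 rel.py .451 .3345 .10 14
```

```text
mm [-66.4  36.3  76.4] turnz 1.18 j6 1.74 t 3.425
```

>>> {"name": "move_arm", "arguments": {"targets": [[[-54, 30, 20], [0, 0, 1.0], -1], [[-54, 30, 70], [0, 0, 1.2], -1], [[-54, 30, 70], [0, 0, 1.2], -1], [[-54, 30, 70], [0, 0, 1.2], -1]]}}

```text
clock: 3.92
tcp_pos: [0.4379, 0.3446, 0.1071]
orientation: [0.0, 0.614, 0.789, 0.0]
wrist_force: [-0.6, 1.0, 0.4]
finger_gap: 0.0855
grip_force: 0.0
```

```bash
python3 rel.py .451 .3345 .004 14; python3 -c "
from h import *
p=env.read_camera('side'); q=env.read_camera('top')
c=[cv2.resize(p['pixels'][130:250,140:300],(400,300)),cv2.resize(q['pixels'][240:330,80:200],(400,300))]
cv2.imwrite('pics/a1.png',np.hstack(c)[:,:,::-1])"
```

```text
mm [-13.1  10.1 103.1] turnz 0.02 j6 1.84 t 3.925
```

View pics/a1.png

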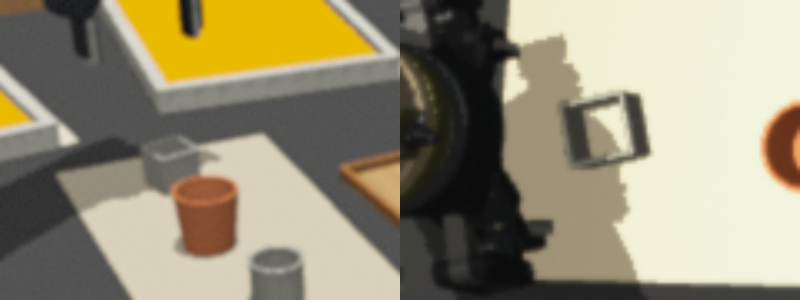

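```bash
python3 -c "
from h import *
q=env.read_camera('top');p=env.read_camera('side')
s=env.get_state();print(s['tcp_pos'])
for z in(.0,.107,.2):print((proj([.438,.345,z],q)-[80,240])*3.333+[400,0],(proj([.438,.345,z],p)-[140,130])*2.5)
print(proj([.45,.3345,.0175],q))"; python3 rel.py .451 .3345 .004 14
```

```text
[0.43855029 0.34536047 0.1079356 ]
[595.95135228 153.68150434] [154.08296873 179.53452941]
[528.29756631 146.83157193] [141.33635342  61.35840197]
[456.42117991 139.55410206] [129.32895304 -49.96433308]
[141.70831382 279.52479197]
mm [-13.7   9.  104. ] turnz 0.03 j6 1.85 t 4.125
```

>>> {"name": "move_arm", "arguments": {"targets": [[[-14, 9, 40], [0, 0, 0], -1], [[-14, 9, 80], [0, 0, 0], -0.6], [[-14, 9, 102], [0, 0, 0], -0.4], [[-14, 9, 102], [0, 0, 0], 1], [[-14, 9, 102], [0, 0, 0], 1]]}}

```text
clock: 4.75
tcp_pos: [0.451, 0.3335, 0.0054]
orientation: [0.0, 0.614, 0.789, 0.001]
wrist_force: [-0.4, -0.3, -0.2]
finger_gap: 0.0351
grip_force: 33.5
```

>>> {"name": "move_arm", "arguments": {"targets": [[[0, 0, 0], [0, 0, 0], 1], [[0, 0, 0], [0, 0, 0], 1]]}}

```text
clock: 5.0
tcp_pos: [0.4508, 0.3331, 0.005]
orientation: [0.0, 0.615, 0.789, 0.001]
wrist_force: [-0.7, 0.0, -0.8]
finger_gap: 0.0357
grip_force: 33.5
```

```bash
python3 rel.py .648 .048 .15 0
```

```text
mm [-324.6  121.7 -145. ] turnz 1.42 j6 1.82 t 5.0
```

>>> {"name": "move_arm", "arguments": {"targets": [[[0, 0, -55], [0, 0, 0], 1], [[-45, 17, -90], [0, 0, 0.3], 1], [[-100, 37, -90], [0, 0, 0.7], 1], [[-155, 58, -90], [0, 0, 1.1], 1], [[-210, 79, -90], [0, 0, 1.4], 1]]}}

```text
clock: 5.62
tcp_pos: [0.5793, 0.1469, 0.0948]
orientation: [0.0, 0.707, 0.707, 0.001]
wrist_force: [0.2, 0.4, 0.0]
finger_gap: 0.0358
grip_force: 33.5
```

```bash
python3 rel.py .648 .048 .06 0
```

```text
mm [-99.   68.6  34.9] turnz 0.01 j6 1.68 t 5.625
```

>>> {"name": "move_arm", "arguments": {"targets": [[[-45, 30, 0], [0, 0, 0], 1], [[-90, 61, 15], [0, 0, 0], 1], [[-90, 61, 35], [0, 0, 0], 1], [[-90, 61, 35], [0, 0, 0], 1]]}}

```text
clock: 6.12
tcp_pos: [0.6379, 0.0577, 0.0573]
orientation: [-0.001, 0.707, 0.708, -0.001]
wrist_force: [-0.8, 0.4, -0.2]
finger_gap: 0.0356
grip_force: 33.6
```

```bash
python3 rel.py .648 .048 .009 0
```

```text
mm [-9.7 10.2 48.2] turnz 0.01 j6 1.53 t 6.125
```

>>> {"name": "move_arm", "arguments": {"targets": [[[-10, 10, 10], [0, 0, 0], 1], [[-10, 10, 35], [0, 0, 0], 1], [[-10, 10, 48], [0, 0, 0], 1], [[-10, 10, 48], [0, 0, 0], 1], [[-10, 10, 48], [0, 0, 0], -0.2]]}}

```text
clock: 6.75
tcp_pos: [0.65, 0.0487, 0.0117]
orientation: [0.0, 0.706, 0.708, 0.0]
wrist_force: [-0.0, -0.6, 0.1]
finger_gap: 0.0512
grip_force: 0.0
```

>>> {"name": "move_arm", "arguments": {"targets": [[[0, 0, 0], [0, 0, 0], -0.2], [[0, 0, 0], [0, 0, 0], -0.2], [[0, 0, -50], [0, 0, 0], -0.3], [[0, 0, -100], [0, 0, 0], -1], [[40, -40, -100], [0, 0, 0], -1]]}}

```text
clock: 7.38
tcp_pos: [0.6158, 0.0867, 0.1168]
orientation: [0.005, 0.708, 0.706, 0.005]
wrist_force: [-0.5, 0.8, -0.6]
finger_gap: 0.0851
grip_force: 0.0
```

```bash
python3 rel.py .460 .110 .10 0
```

```text
mm [  23.  -156.1   14.6] turnz -0.01 j6 1.58 t 7.375
```

>>> {"name": "move_arm", "arguments": {"targets": [[[8, -50, 5], [0, 0, 0], -1], [[16, -105, 10], [0, 0, 0], -1], [[20, -150, 15], [0, 0, 0], -1], [[20, -150, 15], [0, 0, 0], -1]]}}

```text
clock: 7.88
tcp_pos: [0.4543, 0.1084, 0.0953]
orientation: [-0.001, 0.706, 0.708, -0.002]
wrist_force: [0.5, -0.1, -0.3]
finger_gap: 0.0856
grip_force: 0.0
```

```bash
python3 rel.py .460 .110 .004 0
python3 - <<'E'
from h import *
for c in("top","side"):
    p=env.read_camera(c)
    for n,k in(("square_small_mid",2),("round_small_mid",3)):
        for r in env.landmark_of(n,p)[:k]: print(c,n,np.round(r["centre"],3),round(r["confidence"],2))
E
```

```text
mm [ 1.6  6.1 91.3] turnz 0.02 j6 1.63 t 7.875
top square_small_mid [0.648 0.049 0.024] 0.66
top round_small_mid [0.458 0.109 0.018] 0.47
side square_small_mid [0.645 0.048 0.024] 0.61
side round_small_mid [0.457 0.109 0.016] 0.95
side round_small_mid [ 0.643 -0.208 -0.002] 0.27
```

>>> {"name": "move_arm", "arguments": {"targets": [[[1, 5, 35], [0, 0, 0], -1], [[1, 5, 70], [0, 0, 0], -0.6], [[1, 5, 91], [0, 0, 0], -0.4], [[1, 5, 91], [0, 0, 0], 1], [[1, 5, 91], [0, 0, 0], 1]]}}

```text
clock: 8.8
tcp_pos: [0.4652, 0.109, 0.0054]
orientation: [0.0, 0.706, 0.708, 0.0]
wrist_force: [-0.0, 0.2, 0.2]
finger_gap: 0.0389
grip_force: 30.7
```

>>> {"name": "move_arm", "arguments": {"targets": [[[0, 0, 0], [0, 0, 0], 1], [[0, 0, -55], [0, 0, 0], 1], [[-30, 20, -100], [0, 0, 0], 1], [[-80, 53, -100], [0, 0, 0], 1], [[-130, 86, -100], [0, 0, 0], 1]]}}

```text
clock: 9.43
tcp_pos: [0.5526, -0.022, 0.1074]
orientation: [0.002, 0.706, 0.708, 0.001]
wrist_force: [1.0, 0.6, -0.8]
finger_gap: 0.0388
grip_force: 30.8
```

```bash
python3 rel.py .643 -.171 .06 0
```

```text
mm [-149.3   89.6   47.9] turnz 0.02 j6 1.38 t 9.425
```

>>> {"name": "move_arm", "arguments": {"targets": [[[-45, 28, 0], [0, 0, 0], 1], [[-90, 56, 0], [0, 0, 0], 1], [[-142, 84, 20], [0, 0, 0], 1], [[-142, 84, 47], [0, 0, 0], 1], [[-142, 84, 47], [0, 0, 0], 1]]}}

```text
clock: 10.05
tcp_pos: [0.6331, -0.1626, 0.0559]
orientation: [-0.002, 0.707, 0.708, -0.001]
wrist_force: [-1.8, 0.2, -1.4]
finger_gap: 0.0392
grip_force: 30.7
```

```bash
python3 rel.py .643 -.171 .009 0
```

```text
mm [-8.5 10.  46.9] turnz 0.01 j6 1.2 t 10.05
```

>>> {"name": "move_arm", "arguments": {"targets": [[[-8, 10, 10], [0, 0, 0], 1], [[-8, 10, 35], [0, 0, 0], 1], [[-8, 10, 47], [0, 0, 0], 1], [[-8, 10, 47], [0, 0, 0], 1], [[-8, 10, 47], [0, 0, 0], 1]]}}

```text
clock: 10.68
tcp_pos: [0.6456, -0.1705, 0.0119]
orientation: [0.001, 0.706, 0.708, 0.0]
wrist_force: [1.0, -0.0, 0.6]
finger_gap: 0.0388
grip_force: 30.7
```

>>> {"name": "move_arm", "arguments": {"targets": [[[0, 0, 0], [0, 0, 0], -0.2], [[0, 0, 0], [0, 0, 0], -0.2], [[0, 0, 0], [0, 0, 0], -0.2], [[0, 0, -50], [0, 0, 0], -0.3], [[0, 0, -100], [0, 0, 0], -1]]}}

```text
clock: 11.3
tcp_pos: [0.6442, -0.1703, 0.1112]
orientation: [-0.001, 0.706, 0.708, -0.0]
wrist_force: [1.0, -0.4, 0.4]
finger_gap: 0.0721
grip_force: 0.0
```

```bash
python3 rel.py .430 .0 .11 0
```

```text
mm [ 170.8 -213.8    1.7] turnz 0.01 j6 1.19 t 11.3
```

>>> {"name": "move_arm", "arguments": {"targets": [[[34, -43, 0], [0, 0, 0], -1], [[68, -86, 0], [0, 0, 0], -1], [[102, -128, 0], [0, 0, 0], -1], [[137, -170, 0], [0, 0, 0], -1], [[170, -213, 0], [0, 0, 0], -1]]}}

```text
clock: 11.92
tcp_pos: [0.4301, -0.0001, 0.1111]
orientation: [0.0, 0.706, 0.708, 0.0]
wrist_force: [-0.2, 0.5, 0.4]
finger_gap: 0.0855
grip_force: 0.0
```

>>> {"name": "move_arm", "arguments": {"targets": [[[0, 0, 0], [0, 0, 0], -1], [[0, 0, 5], [0, 0, 0], -1]]}}

```text
clock: 12.18
tcp_pos: [0.4329, -0.0013, 0.1066]
orientation: [0.001, 0.706, 0.708, 0.001]
wrist_force: [0.8, 0.1, 0.2]
finger_gap: 0.0851
grip_force: 0.0
```

```bash
python3 rel.py .430 .001 .004 0;  python3 - <<'E'
from h import *
for c in("top","side"):
    p=env.read_camera(c)
    for n in("round_small_mid","round_large_mid"):
        for r in env.landmark_of(n,p)[:2]: print(c,n,np.round(r["centre"],3),round(r["confidence"],2))
E
```

```text
mm [  2.3  -3.2 102.6] turnz 0.02 j6 1.38 t 12.175
top round_small_mid [ 0.647 -0.168  0.021] 0.65
side round_small_mid [ 0.644 -0.169  0.019] 0.67
side round_large_mid [0.434 0.004 0.016] 0.94
side round_large_mid [0.648 0.048 0.021] 0.33
```

>>> {"name": "move_arm", "arguments": {"targets": [[[3, -1, 50], [0, 0, 0], -1], [[3, -1, 80], [0, 0, 0], -1], [[3, -1, 102], [0, 0, 0], -0.8], [[3, -1, 102], [0, 0, 0], 1], [[3, -1, 102], [0, 0, 0], 1]]}}

```text
clock: 13.1
tcp_pos: [0.4311, 0.0017, 0.0044]
orientation: [0.0, 0.706, 0.708, 0.0]
wrist_force: [0.9, -0.2, -0.2]
finger_gap: 0.0551
grip_force: 31.7
```

>>> {"name": "move_arm", "arguments": {"targets": [[[0, 0, 0], [0, 0, 0], 1], [[0, 0, -55], [0, 0, 0], 1], [[-30, 26, -100], [0, 0, 0], 1], [[-70, 64, -100], [0, 0, 0], 1], [[-110, 100, -100], [0, 0, 0], 1]]}}

```text
clock: 13.72
tcp_pos: [0.5331, -0.1093, 0.1062]
orientation: [0.002, 0.706, 0.708, 0.001]
wrist_force: [0.4, 0.8, -1.9]
finger_gap: 0.0551
grip_force: 32.3
```

```bash
python3 rel.py .643 -.243 .06 0
```

```text
mm [-134.   109.3   46.9] turnz 0.02 j6 1.22 t 13.725
```

>>> {"name": "move_arm", "arguments": {"targets": [[[-42, 36, 0], [0, 0, 0], 1], [[-84, 72, 0], [0, 0, 0], 1], [[-128, 104, 20], [0, 0, 0], 1], [[-128, 104, 40], [0, 0, 0], 1], [[-128, 104, 40], [0, 0, 0], 1]]}}

```text
clock: 14.35
tcp_pos: [0.6338, -0.2354, 0.0621]
orientation: [-0.002, 0.706, 0.708, -0.0]
wrist_force: [0.4, -0.5, 0.6]
finger_gap: 0.0548
grip_force: 32.3
```

```bash
python3 rel.py .643 -.243 .008 0
```

```text
mm [-7.7  9.4 54.1] turnz 0.01 j6 1.09 t 14.35
```

>>> {"name": "move_arm", "arguments": {"targets": [[[-8, 9, 10], [0, 0, 0], 1], [[-8, 9, 38], [0, 0, 0], 1], [[-8, 9, 54], [0, 0, 0], 1], [[-8, 9, 54], [0, 0, 0], 1], [[-8, 9, 54], [0, 0, 0], 1]]}}

```text
clock: 14.98
tcp_pos: [0.6448, -0.2436, 0.0109]
orientation: [0.001, 0.706, 0.708, 0.0]
wrist_force: [-0.6, -0.2, -0.2]
finger_gap: 0.0552
grip_force: 32.3
```

>>> {"name": "move_arm", "arguments": {"targets": [[[0, 0, 0], [0, 0, 0], -0.55], [[0, 0, 0], [0, 0, 0], -0.55], [[0, 0, 0], [0, 0, 0], -0.55], [[0, 0, -50], [0, 0, 0], -0.55], [[0, 0, -100], [0, 0, 0], -1]]}}

```text
clock: 15.6
tcp_pos: [0.6434, -0.2432, 0.1102]
orientation: [-0.001, 0.706, 0.708, -0.0]
wrist_force: [0.2, -0.2, 0.4]
finger_gap: 0.082
grip_force: 0.0
```

```bash
python3 rel.py .494 -.218 .10 1
```

```text
mm [  25.6 -149.4   10.5] turnz -0.09 j6 1.09 t 15.6
```

>>> {"name": "move_arm", "arguments": {"targets": [[[9, -50, 0], [0, 0, 0], -1], [[17, -100, 0], [0, 0, 0], -1], [[25, -149, 0], [0, 0, 0], -1], [[25, -149, 5], [0, 0, 0], -1], [[25, -149, 5], [0, 0, 0], -1]]}}

```text
clock: 16.23
tcp_pos: [0.4955, -0.2193, 0.1052]
orientation: [0.001, 0.706, 0.708, 0.0]
wrist_force: [0.4, -0.4, -0.1]
finger_gap: 0.0854
grip_force: 0.0
```

```bash
python3 rel.py .494 -.218 .005 0;  python3 - <<'E'
from h import *
for c in("top","side"):
    p=env.read_camera(c)
    for n in("round_large_mid","square_large_mid"):
        for r in env.landmark_of(n,p)[:3]: print(c,n,np.round(r["centre"],3),round(r["confidence"],2))
E
```

```text
mm [  1.3  -1.6 100.2] turnz 0.01 j6 1.0 t 16.225
top round_large_mid [ 0.646 -0.241  0.02 ] 0.65
top square_large_mid [ 0.493 -0.216  0.018] 0.57
side round_large_mid [ 0.649 -0.245  0.02 ] 0.63
side square_large_mid [ 0.397 -0.288  0.014] 0.78
side square_large_mid [ 0.496 -0.221  0.015] 0.7
```

>>> {"name": "move_arm", "arguments": {"targets": [[[1, -1, 45], [0, 0, 0], -1], [[1, -1, 80], [0, 0, 0], -0.8], [[1, -1, 100], [0, 0, 0], -0.7], [[1, -1, 100], [0, 0, 0], 1], [[1, -1, 100], [0, 0, 0], 1]]}}

```text
clock: 17.15
tcp_pos: [0.4948, -0.2182, 0.0055]
orientation: [0.0, 0.706, 0.708, 0.0]
wrist_force: [0.4, -0.5, 0.1]
finger_gap: 0.0499
grip_force: 31.6
```

>>> {"name": "move_arm", "arguments": {"targets": [[[0, 0, 0], [0, 0, 0], 1], [[0, 0, -55], [0, 0, 0], 1], [[20, 30, -100], [0, 0, 0], 1], [[60, 70, -100], [0, 0, 0], 1], [[100, 110, -100], [0, 0, 0], 1]]}}

```text
clock: 17.77
tcp_pos: [0.606, -0.1174, 0.1074]
orientation: [0.002, 0.707, 0.708, 0.001]
wrist_force: [0.5, -0.9, 0.7]
finger_gap: 0.0497
grip_force: 31.7
```

```bash
python3 rel.py .648 -.026 .06 0
```

```text
mm [91.4 41.9 47.5] turnz 0.01 j6 1.25 t 17.775
```

>>> {"name": "move_arm", "arguments": {"targets": [[[45, 20, 0], [0, 0, 0], 1], [[86, 38, 10], [0, 0, 0], 1], [[86, 38, 40], [0, 0, 0], 1], [[86, 38, 40], [0, 0, 0], 1]]}}

```text
clock: 18.27
tcp_pos: [0.6399, -0.0305, 0.0633]
orientation: [-0.002, 0.706, 0.708, -0.001]
wrist_force: [-0.5, 0.3, 0.1]
finger_gap: 0.0499
grip_force: 31.7
```

```bash
python3 rel.py .647 -.026 .008 0
```

```text
mm [ 4.4  7.4 55.2] turnz 0.02 j6 1.39 t 18.275
```

>>> {"name": "move_arm", "arguments": {"targets": [[[4, 7, 10], [0, 0, 0], 1], [[4, 7, 38], [0, 0, 0], 1], [[4, 7, 54], [0, 0, 0], 1], [[4, 7, 54], [0, 0, 0], 1], [[4, 7, 54], [0, 0, 0], 1]]}}

```text
clock: 18.9
tcp_pos: [0.6492, -0.0278, 0.0118]
orientation: [0.0, 0.706, 0.708, 0.0]
wrist_force: [0.3, 0.2, -0.3]
finger_gap: 0.0501
grip_force: 31.7
```

>>> {"name": "move_arm", "arguments": {"targets": [[[0, 0, 0], [0, 0, 0], -0.45], [[0, 0, 0], [0, 0, 0], -0.45], [[0, 0, 0], [0, 0, 0], -0.45], [[0, 0, -50], [0, 0, 0], -0.45], [[0, 0, -100], [0, 0, 0], -1]]}}

```text
clock: 19.52
tcp_pos: [0.6478, -0.0274, 0.1113]
orientation: [-0.001, 0.706, 0.708, -0.0]
wrist_force: [0.5, -0.1, 0.1]
finger_gap: 0.0781
grip_force: 0.0
```

```bash
python3 rel.py .481 -.336 .11 17
```

```text
mm [-308.2 -167.6    1.5] turnz -1.69 j6 1.4 t 19.525
```

>>> {"name": "move_arm", "arguments": {"targets": [[[-48, -26, 0], [0, 0, -0.3], -1], [[-96, -52, 0], [0, 0, -0.6], -1], [[-144, -78, 0], [0, 0, -0.9], -1], [[-192, -104, 0], [0, 0, -1.3], -1], [[-240, -130, 0], [0, 0, -1.7], -1]]}}

```text
clock: 20.15
tcp_pos: [0.5183, -0.2693, 0.1112]
orientation: [0.0, 0.593, 0.805, 0.0]
wrist_force: [0.6, 0.3, 0.1]
finger_gap: 0.0856
grip_force: 0.0
```

```bash
python3 rel.py .481 -.336 .11 17
```

```text
mm [-52.6 -55.5   1.2] turnz 0.03 j6 0.65 t 20.15
```

>>> {"name": "move_arm", "arguments": {"targets": [[[-35, -37, 0], [0, 0, 0], -1], [[-52, -55, 0], [0, 0, 0], -1], [[-52, -55, 5], [0, 0, 0], -1], [[-52, -55, 5], [0, 0, 0], -1]]}}

```text
clock: 20.65
tcp_pos: [0.4818, -0.3329, 0.1053]
orientation: [-0.001, 0.594, 0.805, 0.0]
wrist_force: [-0.5, 0.6, -0.6]
finger_gap: 0.0849
grip_force: 0.0
```

```bash
python3 rel.py .481 -.336 .005 17;  python3 - <<'E'
from h import *
for c in("top","side"):
    p=env.read_camera(c)
    for n in("flower_mid","square_large_mid"):
        for r in env.landmark_of(n,p)[:3]: print(c,n,np.round(r["centre"],3),round(r["confidence"],2))
E
```

```text
mm [ -2.8  -1.6 100.3] turnz 0.02 j6 0.53 t 20.65
top flower_mid [ 0.481 -0.334  0.017] 0.91
top square_large_mid [ 0.398 -0.289  0.016] 0.9
top square_large_mid [ 0.65  -0.028  0.022] 0.86
top square_large_mid [ 0.647 -0.243  0.022] 0.33
side flower_mid [ 0.48  -0.338  0.017] 0.75
side square_large_mid [ 0.652 -0.028  0.019] 0.77
side square_large_mid [ 0.398 -0.288  0.018] 0.62
```

>>> {"name": "move_arm", "arguments": {"targets": [[[-3, -1, 45], [0, 0, 0], -1], [[-3, -1, 80], [0, 0, 0], -0.9], [[-3, -1, 100], [0, 0, 0], -0.8], [[-3, -1, 100], [0, 0, 0], 1], [[-3, -1, 100], [0, 0, 0], 1]]}}

```text
clock: 21.58
tcp_pos: [0.4825, -0.3371, 0.0068]
orientation: [0.001, 0.594, 0.805, -0.0]
wrist_force: [0.3, -0.2, 0.2]
finger_gap: 0.0535
grip_force: 32.0
```

>>> {"name": "move_arm", "arguments": {"targets": [[[0, 0, 0], [0, 0, 0], 1], [[0, 0, 0], [0, 0, 0], 1], [[0, 0, -50], [0, 0, 0], 1], [[0, 0, -100], [0, 0, 0], 1], [[0, 0, -100], [0, 0, 0], 1]]}}

```text
clock: 22.2
tcp_pos: [0.4846, -0.3394, 0.1112]
orientation: [0.005, 0.594, 0.805, -0.001]
wrist_force: [1.0, 1.0, -1.2]
finger_gap: 0.0533
grip_force: 32.1
```

```bash
python3 rel.py .643 .205 .11 0; python3 -c "
from h import *
p=env.read_camera('side'); q=env.read_camera('top')
c=[cv2.resize(p['pixels'][220:480,200:547],(400,300)),cv2.resize(q['pixels'][120:345,300:600],(400,300))]
cv2.imwrite('pics/a2.png',np.hstack(c)[:,:,::-1])"
```

```text
mm [473.5 311.9  -1.3] turnz 1.71 j6 0.52 t 22.2
```

View pics/a2.png

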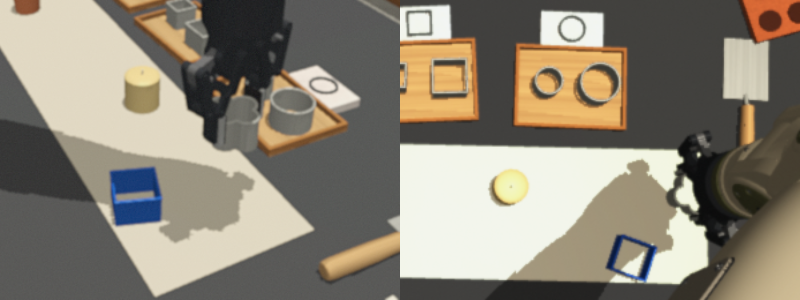

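The flower is held level (about (235,125) in the left crop), and both rings stand apart in the round tray. Next I carry the flower to its tray.

>>> {"name": "move_arm", "arguments": {"targets": [[[30, 40, 0], [0, 0, 0.3], 1], [[72, 68, 0], [0, 0, 0.7], 1], [[116, 95, 0], [0, 0, 1.0], 1], [[160, 122, 0], [0, 0, 1.4], 1], [[205, 150, 0], [0, 0, 1.7], 1]]}}

```text
clock: 22.92
tcp_pos: [0.5637, -0.0949, 0.104]
orientation: [-0.001, 0.707, 0.707, -0.001]
wrist_force: [0.7, 0.9, -0.1]
finger_gap: 0.0536
grip_force: 32.1
```

```bash
python3 rel.py .643 .205 .11 0
```

```text
mm [299.8  79.4  -5.9] turnz 0.0 j6 1.26 t 22.925
```

>>> {"name": "move_arm", "arguments": {"targets": [[[55, 15, 0], [0, 0, 0], 1], [[113, 30, 0], [0, 0, 0], 1], [[171, 45, 0], [0, 0, 0], 1], [[229, 60, 0], [0, 0, 0], 1], [[287, 74, 0], [0, 0, 0], 1]]}}

```text
clock: 23.55
tcp_pos: [0.6371, 0.1921, 0.1038]
orientation: [-0.001, 0.706, 0.708, -0.001]
wrist_force: [1.2, -0.8, -0.1]
finger_gap: 0.0534
grip_force: 32.1
```

>>> {"name": "move_arm", "arguments": {"targets": [[[0, 0, 0], [0, 0, 0], 1], [[0, 0, 40], [0, 0, 0], 1], [[0, 0, 40], [0, 0, 0], 1]]}}

```text
clock: 23.92
tcp_pos: [0.6339, 0.189, 0.0612]
orientation: [-0.003, 0.706, 0.708, -0.004]
wrist_force: [-0.5, -0.5, -0.6]
finger_gap: 0.0533
grip_force: 32.1
```

```bash
python3 rel.py .643 .205 .009 0
```

```text
mm [16.1  9.6 52. ] turnz 0.01 j6 1.74 t 23.925
```

>>> {"name": "move_arm", "arguments": {"targets": [[[14, 9, 10], [0, 0, 0], 1], [[14, 9, 36], [0, 0, 0], 1], [[14, 9, 52], [0, 0, 0], 1], [[14, 9, 52], [0, 0, 0], 1], [[14, 9, 52], [0, 0, 0], 1]]}}

```text
clock: 24.55
tcp_pos: [0.6476, 0.2045, 0.0148]
orientation: [0.0, 0.706, 0.708, 0.001]
wrist_force: [-0.0, 0.6, -0.7]
finger_gap: 0.0531
grip_force: 32.1
```

>>> {"name": "move_arm", "arguments": {"targets": [[[0, 0, 0], [0, 0, 0], -0.5], [[0, 0, 0], [0, 0, 0], -0.5], [[0, 0, 0], [0, 0, 0], -0.5], [[0, 0, -50], [0, 0, 0], -0.5], [[0, 0, -100], [0, 0, 0], -0.6]]}}

```text
clock: 25.18
tcp_pos: [0.6463, 0.2043, 0.1143]
orientation: [-0.001, 0.706, 0.708, -0.001]
wrist_force: [0.1, 0.0, 0.4]
finger_gap: 0.0684
grip_force: 0.0
```

>>> {"name": "move_arm", "arguments": {"targets": [[[50, -30, -50], [0, 0, 0], -0.6], [[90, -70, -50], [0, 0, 0], -0.6], [[130, -110, -50], [0, 0, 0], -0.6], [[130, -110, -50], [0, 0, 0], -0.6]]}}

```text
clock: 25.68
tcp_pos: [0.5333, 0.3373, 0.1648]
orientation: [-0.0, 0.704, 0.71, 0.0]
wrist_force: [0.3, -0.7, -0.6]
finger_gap: 0.0681
grip_force: 0.0
```

Run:
```python
from h import *
P=[env.read_camera(c) for c in("top","side")]
for p in P:
    for n in names:
        for r in env.landmark_of(n,p)[:2]:
            if r["confidence"]>.4: print(n,np.round(r["centre"],3),round(r["confidence"],2))
c=[cv2.resize(P[1]['pixels'][170:380,200:480],(400,300)),cv2.resize(P[0]['pixels'][100:340,160:480],(400,300))]
cv2.imwrite('pics/a3.png',np.hstack(c)[:,:,::-1])
```

```text
round_large_mid [ 0.647 -0.243  0.022] 0.75
round_small_mid [0.651 0.049 0.021] 0.68
round_small_mid [ 0.645 -0.167  0.019] 0.61
square_large_mid [ 0.65  -0.025  0.022] 0.76
square_large_mid [ 0.4   -0.29   0.016] 0.59
square_small_mid [0.649 0.05  0.02 ] 0.64
flower_mid [0.648 0.205 0.021] 0.79
tray_round [ 0.641 -0.211 -0.001] 0.92
tray_square [0.646 0.013 0.   ] 0.95
tray_flower [ 0.643  0.209 -0.001] 0.92
candle [ 0.496 -0.114  0.004] 0.57
cup [ 0.445  0.214 -0.001] 0.63
round_large_mid [ 0.645 -0.24   0.018] 0.58
square_large_mid [ 0.4   -0.285  0.015] 0.79
square_small_mid [ 0.654 -0.028  0.018] 0.65
flower_mid [0.65  0.204 0.018] 0.89
tray_round [ 0.643 -0.205 -0.001] 0.9
tray_square [ 0.648  0.01  -0.001] 0.87
tray_flower [ 0.646  0.207 -0.003] 0.76
candle [ 0.495 -0.116  0.   ] 0.7
cup [ 0.444  0.214 -0.   ] 0.92
```

View pics/a3.png

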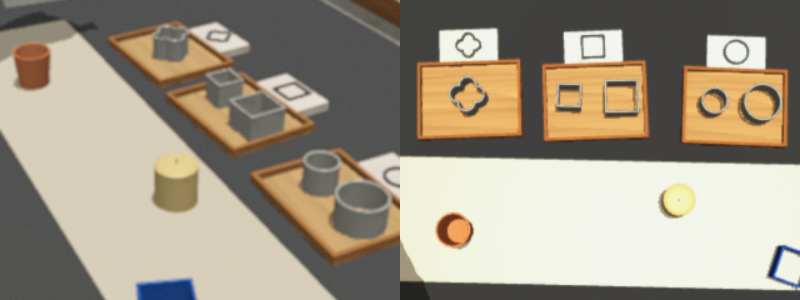

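All five cutters stand flat in their matching trays: flower at (468,96), squares at (569,97) and (621,97), rounds at (712,102) and (760,103). The cup and candle haven't moved, and the gripper is clear of everything.

```bash
python3 -c "
from workcell import env
print(env.hand_in())"
```

```text
the job is handed in; nothing more can be done
None
```

The job is handed in: all five cutters stand flat and apart in the trays of their own shape, the candle and cup were not moved, and the arm was at about 26 s of the 115 s limit; the hand-in returned no verdict.

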